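# Unstack the fastener test pieces into their trays

## Robot

A 6-joint arm with a two-finger parallel gripper is mounted at the origin on the work surface. World frame = base frame: x ahead of the robot, y to its left, z up, the work surface at z = 0. Lengths are in m, angles in degrees, forces in N, time in s.
With the tool pointing down it reaches from about 0.3 to 0.75 m from the base axis. Payload 8.5 kg.
Tool frame: the origin (TCP) lies on the centre line of the jaws, within the pads' length; the fingertips stand 22 mm ahead of it and the grasp point (between the pads) lies 3 mm ahead of it (env.tip_reach is the distance from the TCP to the fingertips, in m); y points along the fingers, z is the direction in which the jaws open and shut, and the axes are right-handed (so a half turn about y gives the same grasp; the last joint's range is limited). The gripper opens to 85 mm and grips with 20 to 120 N. Pads are 22 mm wide; open, the fingers measure 114 mm over their backs; the gripper's body (76 mm by 85 mm) begins 54 mm behind the grasp point. The pads swing forward as they close: fully open they stand 13 mm farther back than shut.
Start: joints at [50.804, 21.807, 74.336, -0, 83.858, -12.336], TCP at [0.248, 0.491, 0.253] pointing down, gripper open.
Joint ranges: [-178.18, 178.18], [-50.72, 133.34], [12.68, 142.11], [-81.47, 261.47], [9.98, 163.14], [-165.26, 165.26]. Speed limits (degrees/s): [136.94, 136.94, 180, 180, 180, 180].

## Interface

Orientations are given as a 3x3 rotation matrix whose columns are the frame's x, y, z axes.
In Python, from rig import env, get_image gives the robot as it stands. The module is installed in compiled form; this text tells all that it offers.
- The arm moves only by the tool carry_out, never from a script. Its argument "targets" is a list that holds one entry, the list of rows, each a list of 7 numbers: the closure, from 0 (fully open) to 1 (shut), then the shift along the world's x, y, z in mm, then the turn, a rotation vector about the world's x, y, z in degrees. In form: [[[claw, dx, dy, dz, ax, ay, az], ...]]. A call has 1 to 20 rows; each row is the pose to reach, as a shift and turn from the pose commanded when the call began; what a row does not reach only later rows make up. A row lasts 1/12 s, in which the tool goes at most 41.7 mm and 7.16 degrees, less where a joint would pass 70% of its speed; a pose out of reach is approached as far as the arm can. A call with a gripper value outside its range is refused whole. The fingers move at their own pace and stop on an object; "squeeze" is the grip in N (left out, the last holds). Time passes only in rows, so rows that repeat a pose let the fingers close. It gives the time, the measured TCP pose, the force and the opening at its end, in the units of the state.
- env.observe(): the state, without advancing time (a new reading comes with each control period).
- get_image(name): name is "side" or "top" or "wrist"; returns a dict with "img" (480x640x3 uint8, red, green, blue), "fx", "fy", "cx", "cy" (pixels), "rvec" (rotation vector, rad) and "tvec" (3), from world to camera coordinates, as OpenCV has them. Camera axes: x right, y down, z forward; pixel columns grow to the right and rows downward; lengths in m; the calibration is good to about 2 mm. A picture is of the moment at which its call begins. There is no depth.
- env.close_job(): hands the job in, once; it reports no verdict.
The state is a dict: "time_s": time; "q": joint angles; "qvel": joint speeds; "joint_efforts": joint torques, N m; "position": TCP position; "tool_rot": TCP orientation; "ft_force": force on the tool from outside, world axes, zero at the start; "wrist_torque": the same for the moment, N m; "grip_width": finger opening in m.
Only numpy, scipy, OpenCV 4.12 (cv2) and the standard library are available. Lean on these libraries where they do the work, as an engineer would, in place of code of your own. Each camera call takes 0.05 s, during which the arm holds its last target.

## Task

The test pieces are piled up on the bench: take the pile apart from the top, one piece at a time, and set each one down gently (not dropped) in the low grey tray of its own shape and size, lying flat on the tray's floor inside the rim. Do not knock over or shift the standing bolt and the amber jar; let go of everything at the end.

Things in the scene. Friction and masses are not known exactly. Their poses are not given: they have to be found in the camera images.
- small_nut_mid (a point): Small steel hexagon nut, top of the pile: 24 mm across flats, 27.7 mm across corners, 16 mm high, 16 mm bore, 40 g. The point is its centre, half-way up (8 mm above its underside); z is its axis, up; x points square out of one of its flats (flats every 60 degrees).
- spacer_mid (a point): Round steel spacer, under the small nut: 36 mm diameter, 30 mm high, 16 mm bore, 0.19 kg. The point is its centre, half-way up (15 mm); z is its axis, up.
- big_nut_mid (a point): Large steel hexagon nut, under the spacer: 50 mm across flats, 57.7 mm across corners, 26 mm high, 33 mm bore, 0.27 kg. The point is its centre, half-way up (13 mm); z is its axis, up; x points square out of one of its flats (flats every 60 degrees).
- plate_mid (a point): Square steel bearing plate, bottom of the pile, lying on the worktop: 64 x 64 mm, 22 mm thick, 26 mm hole, about 0.55 kg. The point is its centre, half-way up (11 mm); z up, x and y square out of its sides. The pieces of the pile lie loosely on one another, each centred to about 2 mm, each turned its own way; the whole pile is 94 mm high.
- small_nut_tray: Fixed low grey plastic tray with a lighter rim on the worktop, small hexagon: 46 mm across flats inside, 54 mm outside. Its floor is 2 mm thick, its rim 4 mm wide and 6 mm high over the worktop (4 mm over the floor). Origin at its centre on the worktop, z up; x points square out of one of its sides.
- spacer_tray: Fixed low grey plastic tray with a lighter rim on the worktop, round: 58 mm diameter inside, 66 mm outside. Its floor is 2 mm thick, its rim 4 mm wide and 6 mm high over the worktop (4 mm over the floor). Origin at its centre on the worktop, z up; x and y level.
- big_nut_tray: Fixed low grey plastic tray with a lighter rim on the worktop, large hexagon: 72 mm across flats inside, 80 mm outside. Its floor is 2 mm thick, its rim 4 mm wide and 6 mm high over the worktop (4 mm over the floor). Origin at its centre on the worktop, z up; x points square out of one of its sides.
- plate_tray: Fixed low grey plastic tray with a lighter rim on the worktop, square: 84 x 84 mm inside, 92 x 92 mm outside. Its floor is 2 mm thick, its rim 4 mm wide and 6 mm high over the worktop (4 mm over the floor). Origin at its centre on the worktop, z up; x and y square out of its sides. The square plate fits in only when turned to match the tray's sides to within about 15 degrees.
- bolt_mid (a point): Bystander, to be left alone: dark steel bolt standing on its head, head 24 mm across flats, shank 16 mm, 55 mm tall, loose. The point is on its axis half-way up (27.5 mm).
- jar_mid (a point): Bystander, to be left alone: small amber jar with a black cap, 38 mm diameter, 50 mm tall, loose. The point is on its axis half-way up (25 mm). A flat black and grey case (60 x 90 x 26 mm, not listed, loose) also lies somewhere among the trays, at least 140 mm (centre to centre) from the centre of any of them or of the pile.
Mind the look-alikes: they are no part of the job. Leave any green or purple look-alike of the part that bears plate_mid alone.

How it is judged (in metres and radians):
On the way, in this order (a step that is already met when the one before it is completed fails the run):
1. the small nut lies flat in its own tray, let go and at rest (horizontal distance between small_nut_mid and small_nut_tray below 0.015 m and z of small_nut_mid in the frame of small_nut_tray below 0.013 m and angle between small_nut_mid's own z axis and vertical below 0.03 rad and linear speed of small_nut below 0.02 m/s and contact force between the fingers and small_nut below 0.1 N), for 0.2 s.
2. the round spacer lies flat in its own tray, let go and at rest (horizontal distance between spacer_mid and spacer_tray below 0.015 m and z of spacer_mid in the frame of spacer_tray below 0.02 m and angle between spacer_mid's own z axis and vertical below 0.03 rad and linear speed of spacer below 0.02 m/s and contact force between the fingers and spacer below 0.1 N), for 0.2 s.
3. the large nut lies flat in its own tray, let go and at rest (horizontal distance between big_nut_mid and big_nut_tray below 0.015 m and z of big_nut_mid in the frame of big_nut_tray below 0.018 m and angle between big_nut_mid's own z axis and vertical below 0.03 rad and linear speed of big_nut below 0.02 m/s and contact force between the fingers and big_nut below 0.1 N), for 0.2 s.
4. the square plate lies flat in its own tray, let go and at rest (horizontal distance between plate_mid and plate_tray below 0.015 m and z of plate_mid in the frame of plate_tray below 0.016 m and angle between plate_mid's own z axis and vertical below 0.03 rad and linear speed of plate below 0.02 m/s and contact force between the fingers and plate below 0.1 N), for 0.2 s.
At the end, for the whole second after the job is handed in: Small nut, spacer, large nut and square plate each lie inside the rim of the tray of their own shape and size: centre within 15 mm of the tray's centre, flat on its floor (within 3 mm in height, tilted less than 0.03 rad), let go and at rest (below 0.02 m/s) (all of step 1 and all of step 2 and all of step 3 and all of step 4); the robot touches nothing.
It fails at once if the standing bolt is knocked over or shifted by more than 20 mm (distance of bolt_mid from where it was at the start of the episode above 0.02 m or angle between bolt_mid's own z axis and vertical above 0.4 rad).
It fails at once if the amber jar is knocked over or shifted by more than 20 mm (distance of jar_mid from where it was at the start of the episode above 0.02 m or angle between jar_mid's own z axis and vertical above 0.4 rad).
It fails at once if a piece is dropped into its tray (faster than 0.5 m/s within 12 mm of its floor) ((horizontal distance between small_nut_mid and small_nut_tray below 0.04 m and z of small_nut_mid in the frame of small_nut_tray below 0.022 m and linear speed of small_nut above 0.5 m/s) or (horizontal distance between spacer_mid and spacer_tray below 0.04 m and z of spacer_mid in the frame of spacer_tray below 0.029 m and linear speed of spacer above 0.5 m/s) or (horizontal distance between big_nut_mid and big_nut_tray below 0.04 m and z of big_nut_mid in the frame of big_nut_tray below 0.027 m and linear speed of big_nut above 0.5 m/s) or (horizontal distance between plate_mid and plate_tray below 0.04 m and z of plate_mid in the frame of plate_tray below 0.025 m and linear speed of plate above 0.5 m/s)).
It also fails if it takes over 96 s, if anything falls off the work surface, if the arm or the gripper's body presses on something with over 40 N, if the wrist force passes 120 N, or if a joint passes its speed limit or range.

## Working session

There is one attempt and no reset: what is moved stays moved. The work goes in short steps, Python scripts to look and compute and a tool call to move; the robot and the scene stay as the last step left them, time stands still between calls to the robot, and variables do not carry over. Pictures are saved under pics/ and viewed, and the job is handed in when it is done.

Besides the shell and the picture viewer there is one more tool, called after "Request:" in YAML: its name, and indented under it one key for each argument. carry_out: Moves the arm, as the interface text tells. Its arguments: {"type":"object","properties":{"targets":{"type":"array"},"squeeze":{"type":"number"}},"required":["targets"]}

```bash
mkdir -p pics; cat > h.py <<'E'
from rig import env,get_image
import numpy as np,cv2
def snap(n,f):
    d=get_image(n); cv2.imwrite('pics/'+f+'.png',d['img'][:,:,::-1]); 
    np.savez('pics/'+f+'.npz',**d); return d
def load(f): return dict(np.load('pics/'+f+'.npz'))
def K(d): return np.array([[d['fx'],0,d['cx']],[0,d['fy'],d['cy']],[0,0,1]],float)
def back(d,uv,z):
    R=cv2.Rodrigues(np.array(d['rvec'],float))[0];t=np.array(d['tvec'],float).ravel()
    c=-R.T@t; r=R.T@np.linalg.inv(K(d))@np.array([uv[0],uv[1],1.]); s=(z-c[2])/r[2]; return c+s*r
def proj(d,P):
    return cv2.projectPoints(np.array(P,float).reshape(-1,3),np.array(d['rvec'],float),np.array(d['tvec'],float),K(d),None)[0].reshape(-1,2)
def crop(f,x0,y0,x1,y1,s,o):
    im=cv2.imread('pics/'+f+'.png')[y0:y1,x0:x1]; cv2.imwrite('pics/'+o+'.png',cv2.resize(im,None,fx=s,fy=s,interpolation=cv2.INTER_CUBIC))
E
python3 - <<'E'
from h import *
for n in ['side','top','wrist']:
    d=snap(n,n+'0'); R=cv2.Rodrigues(d['rvec'])[0]; print(n,d['fx'],-R.T@np.array(d['tvec']).ravel())
s=env.observe(); print(s['time_s'],s['position'],s['tool_rot'],s['grip_width'],env.tip_reach)
E
```

```text
side 556.2626885138702 [ 0.50051713 -0.7930726   0.74601113]
top 480.2042810294944 [ 0.44537987 -0.01748553  0.94416466]
wrist 391.9679456581134 [0.18430112 0.5223239  0.37186834]
0.15 [0.2483792  0.49050097 0.25286943] [[ 8.92119031e-01 -6.72485023e-04  4.51799936e-01]
 [-4.51800386e-01 -8.57387456e-04  8.92118644e-01]
 [-2.12568830e-04 -9.99999406e-01 -1.06872066e-03]] 0.08525496396002534 0.022
```

View pics/top0.png

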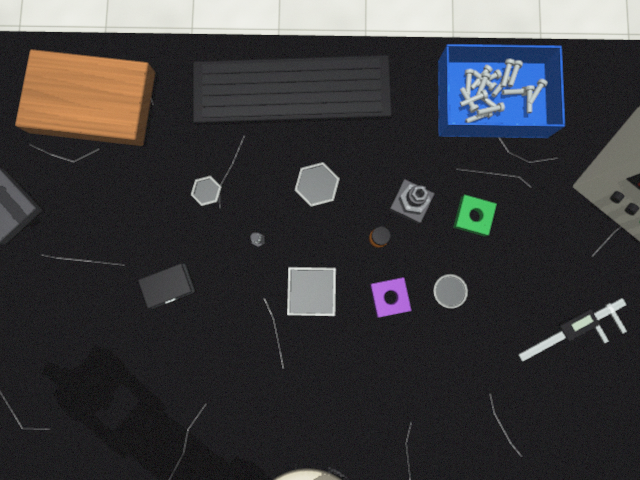

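View pics/side0.png

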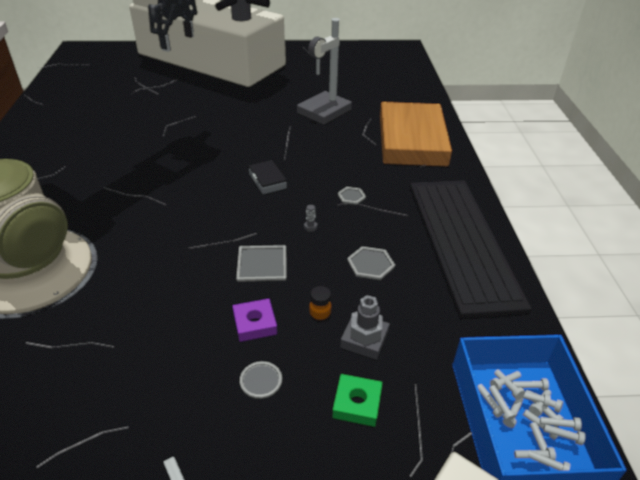

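View pics/wrist0.png

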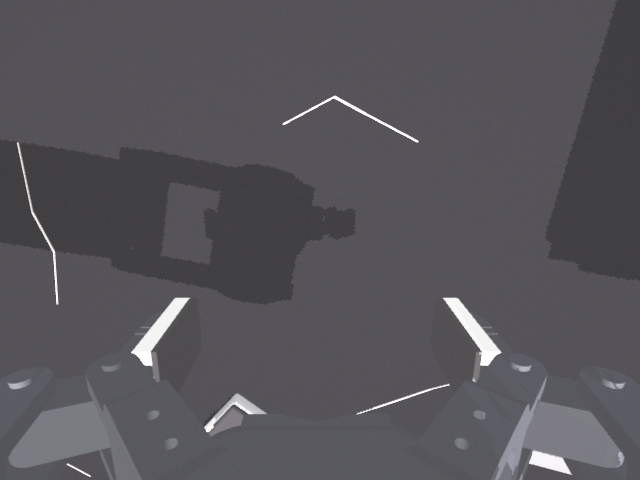

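The top view shows the pile at (413,201). The look-alikes are the green plate (476,215) and the purple plate (391,297), neither of which is the pile. The trays are small hex (206,191), large hex (317,184), square (312,292) and round (451,291). The bolt is at (257,239), the jar at (380,237) and the case at (166,286). Next I'll take close crops.

```bash
python3 - <<'E'
from h import *
crop('top0',340,160,500,280,5,'c1')
crop('side0',330,280,410,360,7,'c2')
crop('top0',180,150,360,330,4,'c3')
E
```

```text
(no output)
```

View pics/c1.png

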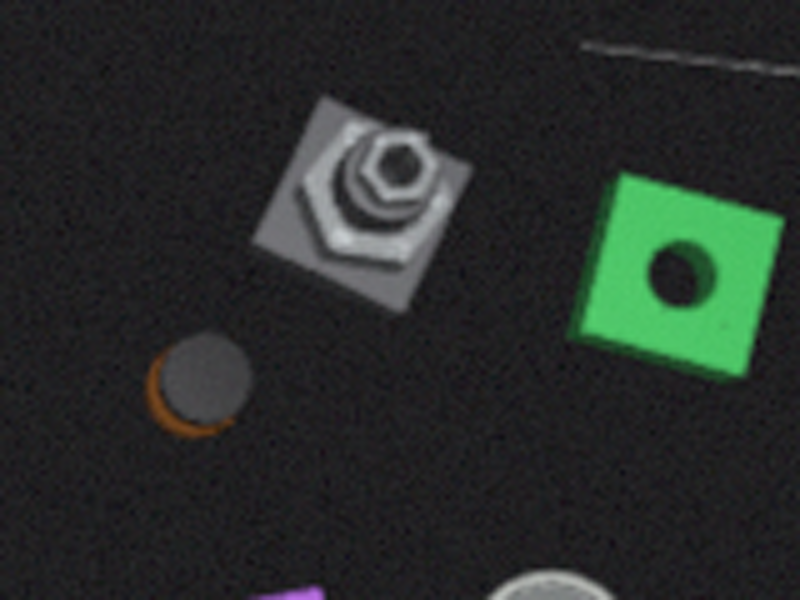

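View pics/c2.png

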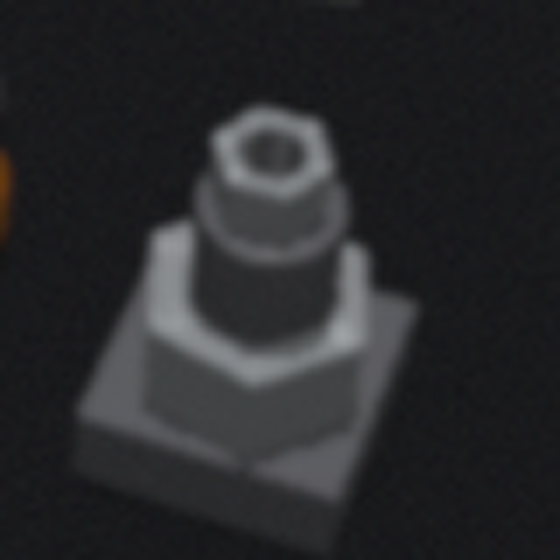

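View pics/c3.png

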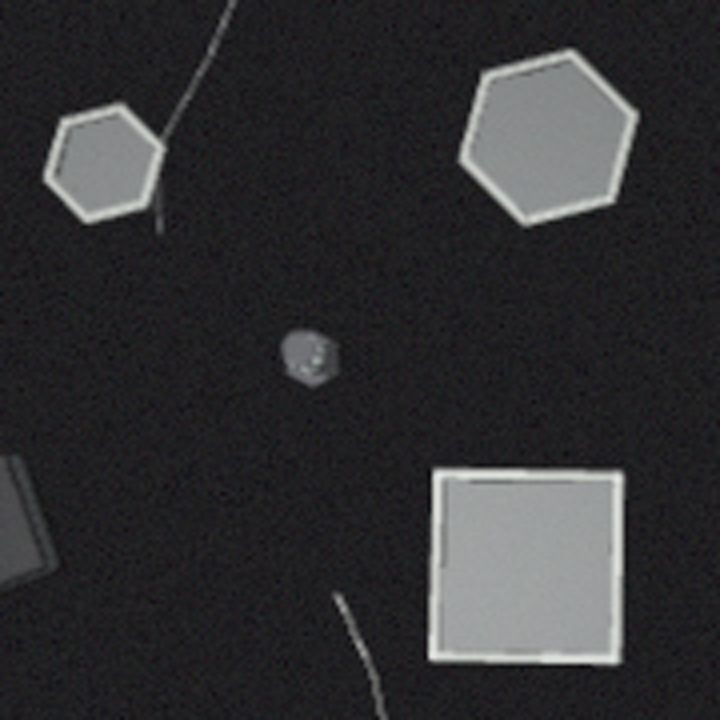

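```bash
python3 - <<'E'
from h import *
d=load('top0'); ds=load('side0')
g=cv2.cvtColor(d['img'],cv2.COLOR_RGB2GRAY)
def tray(name,c,h,dd,g):
    x,y=c; m=np.zeros_like(g); m[y-h:y+h,x-h:x+h]=(g[y-h:y+h,x-h:x+h]>95)*255
    cs,_=cv2.findContours(m,cv2.RETR_EXTERNAL,cv2.CHAIN_APPROX_NONE); c=max(cs,key=cv2.contourArea)
    W=np.array([back(dd,p[0],.006)[:2] for p in c])
    wc=(W*1e4).astype(np.float32).reshape(-1,1,2)
    M=cv2.moments(wc); ctr=np.array([M['m10'],M['m01']])/M['m00']/1e4
    r=np.hypot(*(W-ctr).T); a=np.degrees(np.arctan2(*(W-ctr).T[::-1]))
    out=[]
    for n in (4,6):
        ph=np.angle(np.sum((r-r.mean())*np.exp(1j*n*np.radians(a))))/n
        out.append(round(np.degrees(ph),1))
    print(name,ctr.round(4),'area',M['m00']/1e8,'rmin/max',r.min().round(4),r.max().round(4),'corner dirs(4,6)',out)
for n,c,h in [('sn',(206,191),25),('bn',(317,184),30),('pl',(312,292),32),('sp',(451,291),25)]: tray(n,c,h,d,g)
gs=cv2.cvtColor(ds['img'],cv2.COLOR_RGB2GRAY)
for n,c,h in [('sn',(351,195),20),('bn',(371,263),28),('pl',(262,263),32),('sp',(261,379),28)]: tray('side '+n,c,h,ds,gs)
def P(x,y): return ((x+.5)/5-.5+340,(y+.5)/5-.5+160)
def S(x,y): return ((x+.5)/7-.5+330,(y+.5)/7-.5+280)
print('small',back(d,P(398,169),.094),back(ds,S(272,151),.094))
pc=[back(d,P(*p),.022)[:2] for p in [(322,97),(472,165),(405,312),(252,241)]]
pc=np.array(pc);print('plate',pc.mean(0),pc)
e=np.diff(np.vstack([pc,pc[:1]]),axis=0);print(np.hypot(*e.T),np.degrees(np.arctan2(e[:,1],e[:,0])))
print('bolt',back(d,(257.5,239.5),.0275),'jar',back(d,P(206,378),.05))
print('case',back(d,(166,286),.026))
print('green',back(d,(476,215),.022),'purple',back(d,(391,297),.022))
E
```

```text
sn [0.6395 0.2164] area 0.0025356032567062973 rmin/max 0.0262 0.0318 corner dirs(4,6) [np.float64(-45.0), np.float64(-14.3)]
bn [ 0.6561 -0.0045] area 0.005557920688814311 rmin/max 0.0392 0.0465 corner dirs(4,6) [np.float64(-38.0), np.float64(-14.3)]
pl [0.4441 0.0023] area 0.008492482515933975 rmin/max 0.0453 0.0649 corner dirs(4,6) [np.float64(-44.7), np.float64(-16.7)]
sp [ 0.4496 -0.2668] area 0.0032750898975497486 rmin/max 0.0311 0.0332 corner dirs(4,6) [np.float64(-33.2), np.float64(24.3)]
side sn [0.6377 0.2139] area 0.0025704180579179526 rmin/max 0.0251 0.0317 corner dirs(4,6) [np.float64(30.8), np.float64(-13.7)]
side bn [ 0.6547 -0.0071] area 0.005650929818478339 rmin/max 0.0393 0.0465 corner dirs(4,6) [np.float64(37.0), np.float64(-14.0)]
side pl [ 0.4425 -0.0007] area 0.008488120511760509 rmin/max 0.0452 0.065 corner dirs(4,6) [np.float64(-44.5), np.float64(1.6)]
side sp [ 0.4483 -0.2702] area 0.0033943192799460887 rmin/max 0.0319 0.034 corner dirs(4,6) [np.float64(-40.7), np.float64(-27.7)]
small [ 0.62198097 -0.19028772  0.094     ] [ 0.62177831 -0.19238987  0.094     ]
plate [ 0.62307304 -0.19113498] [[ 0.66509823 -0.17541325]
 [ 0.63901013 -0.23371844]
 [ 0.58067202 -0.20728811]
 [ 0.60751178 -0.1481201 ]]
[0.06387554 0.06404605 0.06497096 0.06372688] [-114.10567113  155.6268918    65.60003849  -25.35865207]
bolt [0.54043101 0.10684319 0.0275    ] jar [ 0.55030274 -0.12701042  0.05      ]
case [0.4483696  0.27871406 0.026     ]
green [ 0.59623717 -0.31445091  0.022     ] purple [ 0.43561644 -0.15019996  0.022     ]
```

Trays and pile agree between the two cameras to about 3 mm, so I'll use the averages. I'll move above the pile and take a close wrist view.

Request:
carry_out:
  targets:
    - [[0,374,-682,0,0,0,0],[0,374,-682,0,0,0,0],[0,374,-682,0,0,0,0],[0,374,-682,0,0,0,0],[0,374,-682,0,0,0,0],[0,374,-682,0,0,0,0],[0,374,-682,0,0,0,0],[0,374,-682,0,0,0,0],[0,374,-682,0,0,0,0],[0,374,-682,0,0,0,0],[0,374,-682,0,0,0,0],[0,374,-682,0,0,0,0],[0,374,-682,0,0,0,0],[0,374,-682,0,0,0,0],[0,374,-682,0,0,0,0],[0,374,-682,0,0,0,0],[0,374,-682,0,0,0,0],[0,374,-682,0,0,0,0],[0,374,-682,0,0,0,0],[0,374,-682,0,0,0,0]]
  squeeze: 40

```text
time_s: 1.82
position: [0.6237, -0.1963, 0.2513]
tool_rot: [[0.89, -0.001, 0.456], [-0.456, -0.0, 0.89], [-0.001, -1.0, -0.001]]
ft_force: [0.9, -0.6, -0.8]
grip_width: 0.0856
```

```bash
python3 - <<'E'
from h import *
d=snap('wrist','w1'); s=env.observe(); print(s['time_s'],s['position'],s['tool_rot'],s['q'])
R=cv2.Rodrigues(d['rvec'])[0]; print('camz',R[2],-R.T@d['tvec'].ravel())
print(proj(d,[[.622,-.1915,.094],[.622,-.1915,.0]]))
E
```

```text
1.8667 [ 0.62285171 -0.19378758  0.25165198] [[ 8.90783283e-01 -1.68370913e-03  4.54425250e-01]
 [-4.54424728e-01  7.02411109e-04  8.90784864e-01]
 [-1.81901595e-03 -9.99998336e-01 -1.39422989e-04]] [-2.76565177e+01  3.25739310e+01  5.62147684e+01 -9.13359528e-03
  9.13154287e+01 -9.06287516e+01]
camz [ 0.24353249 -0.12584061 -0.96169437] [ 0.55978114 -0.16428525  0.37044258]
[[321.90989947 219.7345779 ]
 [320.54307485 196.30851597]]
```

View pics/w1.png

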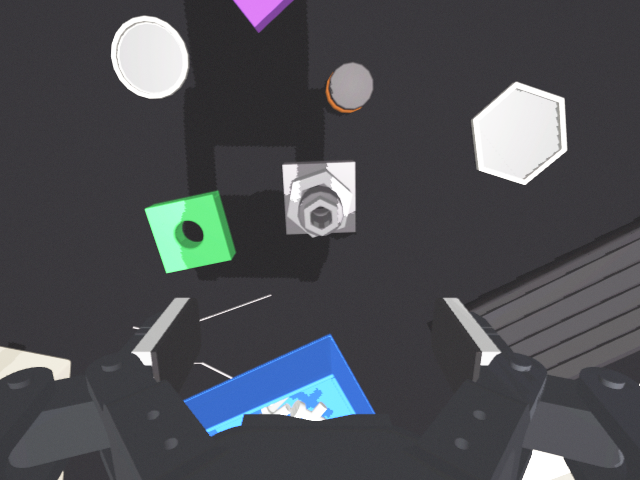

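```bash
python3 - <<'E'
from h import *
crop('w1',275,150,365,250,6,'c4')
E
```

```text
(no output)
```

View pics/c4.png

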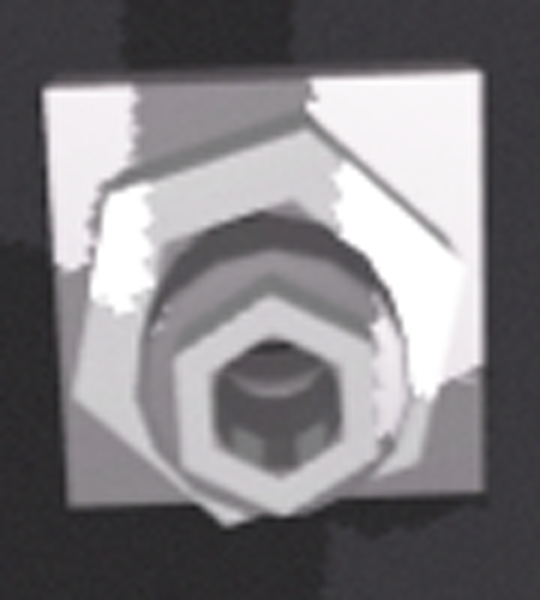

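```bash
cat > fit.py <<'E'
from h import *
def poly(d,pts,x0,y0,s,z,n):
    W=np.array([back(d,((x+.5)/s-.5+x0,(y+.5)/s-.5+y0),z)[:2] for x,y in pts]); c=W.mean(0)
    r=W-c; a=np.arctan2(r[:,1],r[:,0]); ph=np.degrees(np.angle(np.exp(1j*n*a).sum())/n)
    print('centre',c.round(4),'R',np.hypot(*r.T).round(4),'corner dir',ph.round(1),'flat normals',[(ph+180/n+k*360/n).round(1) for k in range(-2,3)])
E
python3 - <<'E'
from fit import *
d=load('w1')
poly(d,[(271,295),(370,345),(380,450),(285,515),(182,465),(175,350)],275,150,6,.094,6)
poly(d,[(308,127),(462,258),(415,470),(230,522),(78,400),(105,188)],275,150,6,.048,6)
poly(d,[(43,87),(483,70),(485,492),(68,506)],275,150,6,.022,4)
print(env.observe()['position'])
E
```

```text
centre [ 0.6198 -0.1913] R [0.0134 0.0133 0.0137 0.014  0.0138 0.014 ] corner dir -23.6 flat normals [np.float64(-113.6), np.float64(-53.6), np.float64(6.4), np.float64(66.4), np.float64(126.4)]
centre [ 0.6196 -0.1923] R [0.0287 0.0289 0.0292 0.0284 0.0283 0.0298] corner dir 21.9 flat normals [np.float64(-68.1), np.float64(-8.1), np.float64(51.9), np.float64(111.9), np.float64(171.9)]
centre [ 0.6197 -0.1916] R [0.0453 0.0455 0.0453 0.0453] corner dir 19.9 flat normals [np.float64(-115.1), np.float64(-25.1), np.float64(64.9), np.float64(154.9), np.float64(244.9)]
[ 0.62285171 -0.19378758  0.25165198]
```

Request:
carry_out:
  targets:
    - [[0,-2,0,-20,0,0,3],[0,-2,0,-40,0,0,3],[0,-2,0,-60,0,0,3],[0,-2,0,-80,0,0,3],[0,-2,0,-95,0,0,3],[0,-2,0,-110,0,0,3],[0,-2,0,-120,0,0,3],[0,-2,0,-130,0,0,3],[0,-2,0,-138,0,0,3],[0,-2,0,-143,0,0,3],[0,-2,0,-146,0,0,3],[0,-2,0,-147,0,0,3],[0,-2,0,-147,0,0,3],[0,-2,0,-147,0,0,3],[0,-2,0,-147,0,0,3]]

```text
time_s: 3.12
position: [0.6207, -0.1915, 0.1068]
tool_rot: [[0.915, 0.001, 0.405], [-0.405, -0.0, 0.915], [0.001, -1.0, -0.0]]
ft_force: [0.2, 0.6, -0.1]
grip_width: 0.0848
```

```bash
python3 - <<'E'
from h import *
d=snap('wrist','w2');s=env.observe(); print(s['time_s'],s['position'],np.degrees(np.arctan2(s['tool_rot'][1][2],s['tool_rot'][0][2])))
E
```

```text
3.1667 [ 0.62065018 -0.19145498  0.10678868] 66.1367041621346
```

View pics/w2.png

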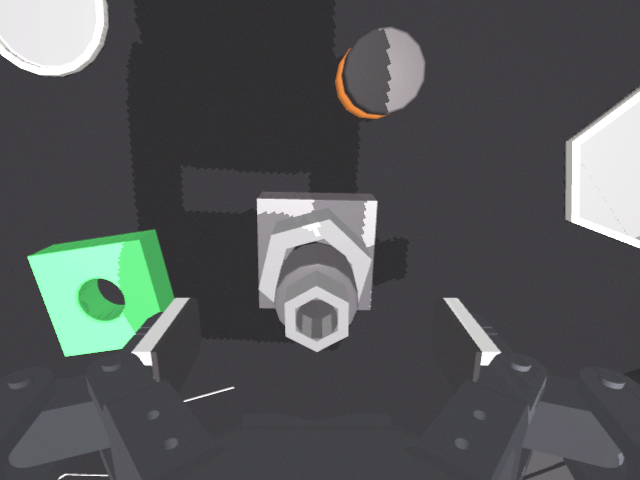

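The nut is at (317,319), centred between the pads (188 and 448) and square to them. I'll close on it.

Request:
carry_out:
  targets:
    - [[0.4,0,0,0,0,0,0],[0.5,0,0,0,0,0,0],[0.6,0,0,0,0,0,0],[0.7,0,0,0,0,0,0],[0.8,0,0,0,0,0,0],[1,0,0,0,0,0,0],[1,0,0,0,0,0,0],[1,0,0,0,0,0,0],[1,0,0,0,0,0,0],[1,0,0,0,0,0,0]]
  squeeze: 40

```text
time_s: 4.0
position: [0.6205, -0.1914, 0.1065]
tool_rot: [[0.915, 0.0, 0.405], [-0.405, -0.0, 0.915], [0.0, -1.0, -0.0]]
ft_force: [-0.4, -0.2, 2.2]
grip_width: 0.0231
```

```bash
python3 - <<'E'
from h import *
d=snap('wrist','w3');s=env.observe(); print(s['time_s'],s['position'],s['grip_width'])
E
```

```text
4.05 [ 0.62054005 -0.19141865  0.10651365] 0.022900426578349533
```

View pics/w3.png

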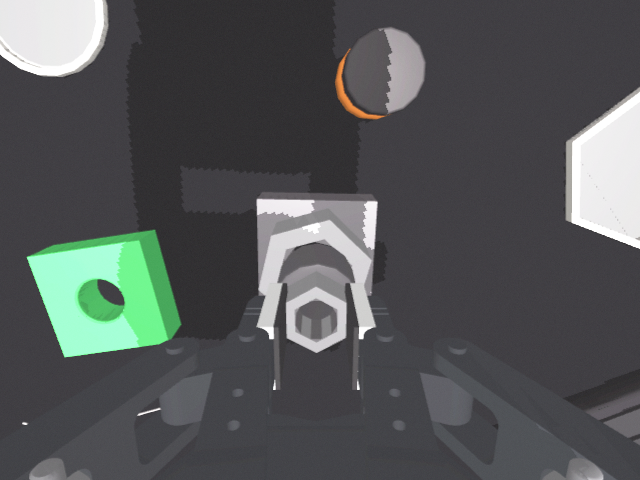

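Request:
carry_out:
  targets:
    - [[1,0,0,3,0,0,0],[1,0,0,8,0,0,0],[1,0,0,16,0,0,0],[1,0,0,30,0,0,0],[1,0,0,50,0,0,0],[1,2,20,60,0,0,0],[1,4,50,60,0,0,0],[1,6,85,60,0,0,0],[1,7,120,60,0,0,0],[1,8,155,60,0,0,0],[1,9,190,60,0,0,0],[1,11,225,60,0,0,0],[1,12,260,60,0,0,0],[1,13,295,60,0,0,0],[1,14,330,50,0,0,0],[1,15,360,40,0,0,0],[1,16,385,20,0,0,0],[1,17,400,0,0,0,0],[1,17,406,-20,0,0,0],[1,17,406,-30,0,0,0]]

```text
time_s: 5.72
position: [0.6364, 0.2163, 0.0743]
tool_rot: [[0.915, -0.003, 0.402], [-0.402, -0.0, 0.915], [-0.003, -1.0, -0.001]]
ft_force: [-0.5, -0.5, -1.0]
grip_width: 0.0223
```

```bash
python3 - <<'E'
from h import *
d=snap('wrist','w4');d=snap('side','s4');s=env.observe(); print(s['time_s'],s['position'],s['grip_width'])
crop('s4',290,130,450,250,5,'c5')
E
```

```text
5.8167 [0.63680355 0.21435817 0.0749377 ] 0.02275716197337664
```

View pics/w4.png

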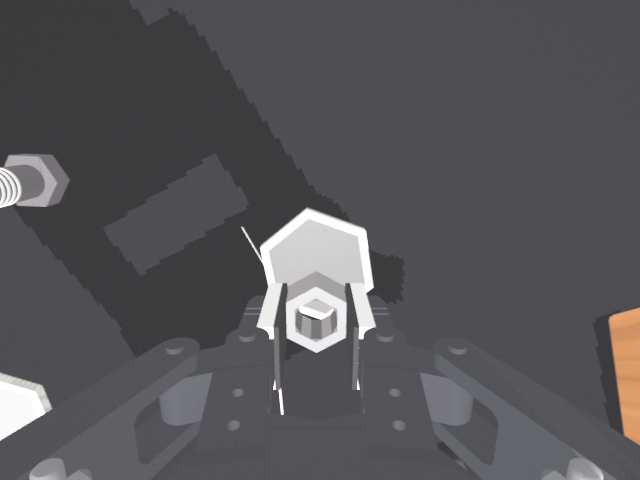

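View pics/s4.png

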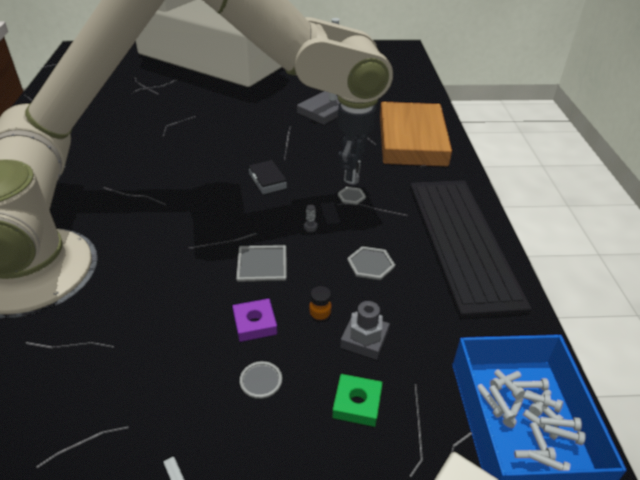

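Request:
carry_out:
  targets:
    - [[1,1,0,-6,0,0,0],[1,1,0,-14,0,0,0],[1,1,0,-22,0,0,0],[1,1,0,-30,0,0,0],[1,1,0,-36,0,0,0],[1,1,0,-40,0,0,0],[1,1,0,-43,0,0,0],[1,1,0,-45,0,0,0],[1,1,0,-45,0,0,0],[1,1,0,-45,0,0,0],[1,1,0,-45,0,0,0]]

```text
time_s: 6.73
position: [0.6387, 0.2147, 0.0317]
tool_rot: [[0.915, 0.001, 0.404], [-0.404, 0.0, 0.915], [0.001, -1.0, 0.0]]
ft_force: [-0.9, -0.4, -0.3]
grip_width: 0.0225
```

```bash
python3 - <<'E'
from h import *
d=snap('wrist','w5');s=env.observe(); print(s['time_s'],s['position'],s['ft_force'],s['grip_width'])
crop('w5',220,180,420,360,4,'c6')
E
```

```text
6.7833 [0.63864231 0.21471292 0.03170799] [ 0.12572179  0.15674833 -0.31642312] 0.022725263424462176
```

View pics/c6.png

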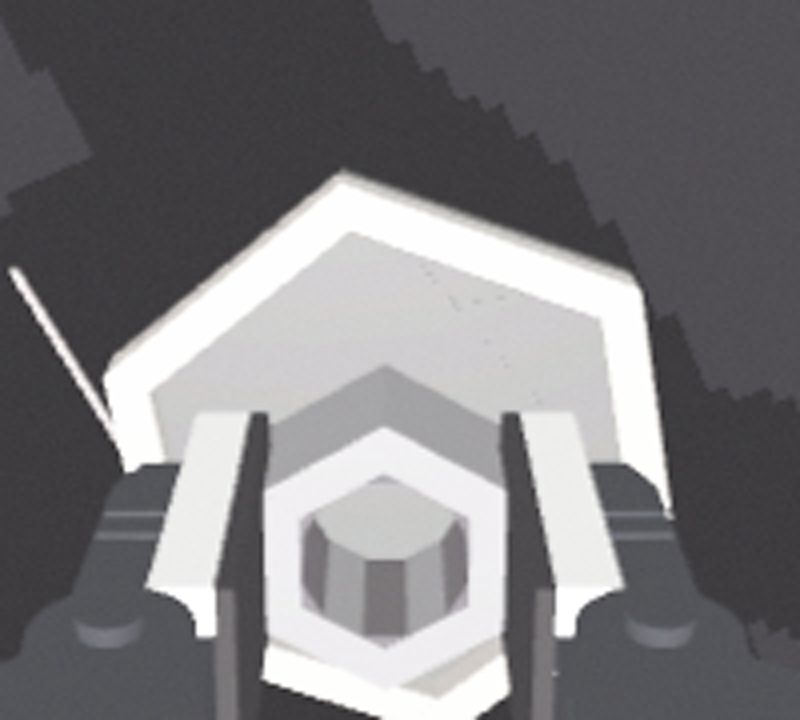

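The nut is in the tray about 1 mm above the floor. I'll lower that last bit and release gently.

Request:
carry_out:
  targets:
    - [[1,0,0,-1,0,0,0],[1,0,0,-1.5,0,0,0],[1,0,0,-1.5,0,0,0],[1,0,0,-1.5,0,0,0],[0.65,0,0,-1.5,0,0,0],[0.6,0,0,-1.5,0,0,0],[0.55,0,0,-1.5,0,0,0],[0.45,0,0,-1.5,0,0,0],[0.45,0,0,-1.5,0,0,0],[0.45,0,0,2,0,0,0],[0.45,0,0,8,0,0,0],[0.4,0,0,20,0,0,0],[0.4,0,0,40,0,0,0],[0.4,0,0,70,0,0,0],[0.4,0,0,100,0,0,0],[0.4,0,0,100,0,0,0]]

```text
time_s: 8.12
position: [0.6408, 0.2151, 0.1393]
tool_rot: [[0.915, 0.012, 0.404], [-0.404, 0.002, 0.915], [0.01, -1.0, 0.007]]
ft_force: [0.2, -0.4, 1.1]
grip_width: 0.0511
```

```bash
python3 - <<'E'
from h import *
d=snap('wrist','w6');s=env.observe(); print(s['time_s'],s['position'],s['ft_force'],s['grip_width'])
print(proj(d,[[.6386,.2152,.018]]))
crop('w6',220,150,420,330,4,'c7')
E
```

```text
8.1667 [0.63992841 0.21494988 0.13625442] [-0.25647973  0.52468822  0.84006634] 0.05118343528197495
[[314.28436133 233.60635787]]
```

View pics/c7.png

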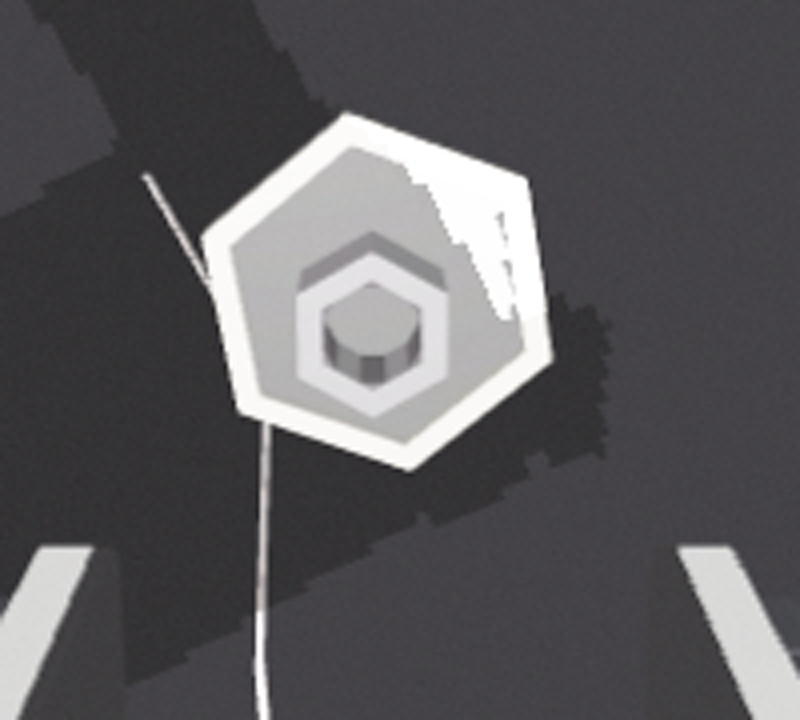

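Request:
carry_out:
  targets:
    - [[0.2,-2,-30,0,0,0,0],[0,-3,-65,0,0,0,0],[0,-5,-100,0,0,0,0],[0,-6,-135,0,0,0,0],[0,-8,-170,0,0,0,0],[0,-9,-205,0,0,0,0],[0,-11,-240,0,0,0,0],[0,-12,-275,0,0,0,0],[0,-14,-310,0,0,0,0],[0,-15,-340,0,0,0,0],[0,-16,-365,0,0,0,0],[0,-17,-385,0,0,0,0],[0,-18,-400,0,0,0,0],[0,-18,-406,0,0,0,0],[0,-18,-406,0,0,0,0],[0,-18,-406,0,0,0,0],[0,-18,-406,0,0,0,0]]

```text
time_s: 9.58
position: [0.6206, -0.19, 0.1313]
tool_rot: [[0.915, -0.0, 0.403], [-0.403, 0.0, 0.915], [-0.0, -1.0, 0.0]]
ft_force: [0.8, 0.2, -0.1]
grip_width: 0.0853
```

```bash
python3 - <<'E'
from h import *
d=snap('wrist','w7');s=env.observe(); print(s['time_s'],s['position'],s['ft_force'],s['grip_width'])
crop('w7',240,180,400,340,5,'c8')
E
```

```text
9.6333 [ 0.62062981 -0.18999908  0.13136608] [-0.11603247  0.01217259 -0.27113279] 0.08549900351562036
```

View pics/c8.png

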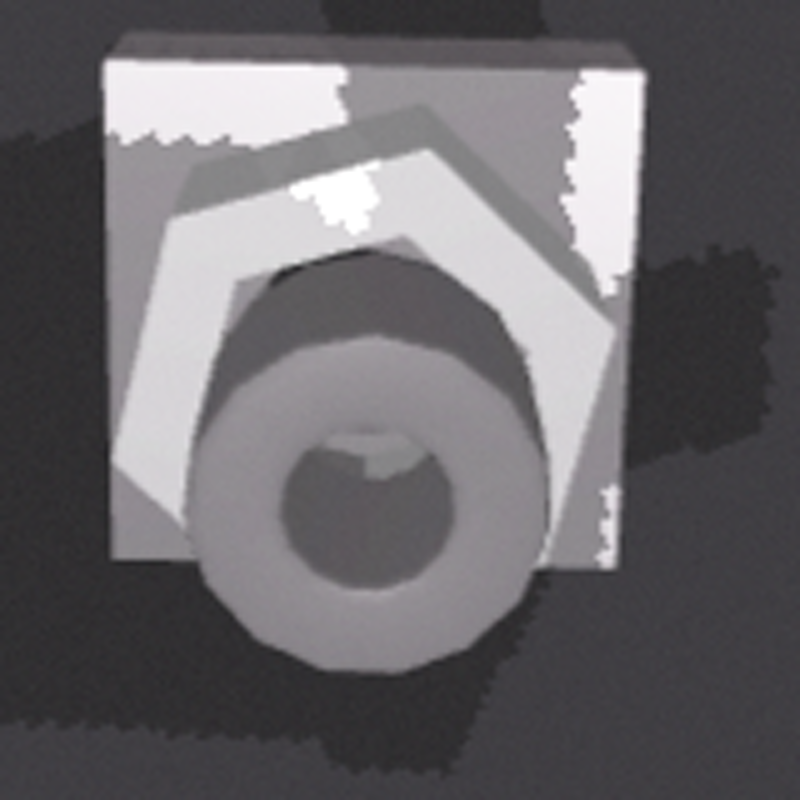

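```bash
python3 - <<'E'
from fit import *
d=load('w7')
W=np.array([back(d,((x+.5)/5-.5+240,(y+.5)/5-.5+180),.078)[:2] for x,y in [(187,500),(547,500),(368,335),(372,673)]])
print(W,(W[0]+W[1])/2,(W[2]+W[3])/2)
poly(d,[(430,150),(613,325),(113,465),(173,215)],240,180,5,.048,6)
poly(d,[(105,60),(645,70),(617,570),(112,560)],240,180,5,.022,4)
p=env.observe()['position'];print(p, proj(d,[[p[0],p[1],.078]]))
E
```

```text
[[ 0.6129245  -0.20738982]
 [ 0.62666478 -0.1762198 ]
 [ 0.60485287 -0.18508259]
 [ 0.63651735 -0.19868412]] [ 0.61979464 -0.19180481] [ 0.62068511 -0.19188336]
centre [ 0.6074 -0.1908] R [0.0187 0.0307 0.0315 0.0188] corner dir -8.1 flat normals [np.float64(-98.1), np.float64(-38.1), np.float64(21.9), np.float64(81.9), np.float64(141.9)]
centre [ 0.6199 -0.1919] R [0.045  0.0451 0.0452 0.0452] corner dir 20.0 flat normals [np.float64(-115.0), np.float64(-25.0), np.float64(65.0), np.float64(155.0), np.float64(245.0)]
[ 0.62062981 -0.18999908  0.13136608] [[317.20459695 279.67043954]]
```

Request:
carry_out:
  targets:
    - [[0,0,-1,-10,0,0,0],[0,0,-1,-22,0,0,0],[0,0,-1,-34,0,0,0],[0,0,-1,-43,0,0,0],[0,0,-1,-49,0,0,0],[0,0,-1,-52,0,0,0],[0,0,-1,-53,0,0,0],[0,0,-1,-53,0,0,0],[0.3,0,-1,-53,0,0,0],[0.4,0,-1,-53,0,0,0],[0.5,0,-1,-53,0,0,0],[0.6,0,-1,-53,0,0,0],[0.8,0,-1,-53,0,0,0],[1,0,-1,-53,0,0,0],[1,0,-1,-53,0,0,0],[1,0,-1,-53,0,0,0],[1,0,-1,-53,0,0,0],[1,0,-1,-53,0,0,0]]
  squeeze: 50

```text
time_s: 11.13
position: [0.6206, -0.1927, 0.079]
tool_rot: [[0.915, 0.001, 0.405], [-0.405, -0.001, 0.915], [0.001, -1.0, -0.0]]
ft_force: [-1.5, -0.7, 5.9]
grip_width: 0.0342
```

```bash
python3 - <<'E'
from h import *
d=snap('wrist','w8');s=env.observe(); print(s['time_s'],s['position'],s['ft_force'],s['grip_width'])
E
```

```text
11.1833 [ 0.62066916 -0.19268435  0.07899008] [-0.98698125 -1.36596587  5.58309129] 0.034241802053293226
```

View pics/w8.png

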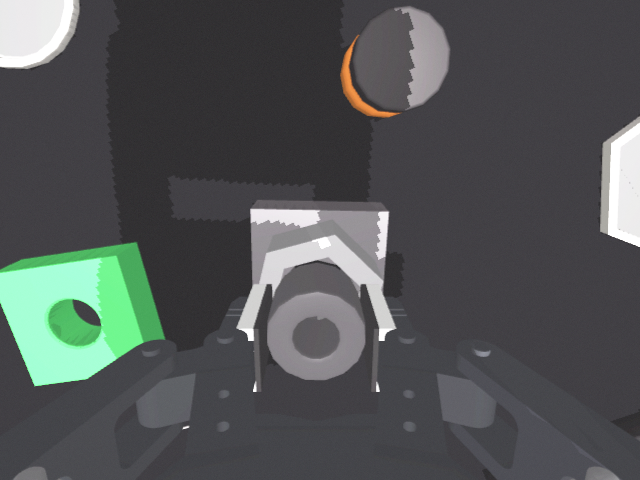

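Request:
carry_out:
  targets:
    - [[1,0,0,3,0,0,0],[1,0,0,8,0,0,0],[1,0,0,18,0,0,0],[1,0,0,32,0,0,0],[1,-10,-4,45,0,0,0],[1,-30,-14,50,0,0,0],[1,-60,-27,50,0,0,0],[1,-90,-40,50,0,0,0],[1,-120,-54,45,0,0,0],[1,-145,-65,35,0,0,0],[1,-162,-73,22,0,0,0],[1,-170,-75,10,0,0,0],[1,-173,-76,0,0,0,0],[1,-173,-76,-10,0,0,0],[1,-173,-76,-18,0,0,0],[1,-173,-76,-24,0,0,0],[1,-173,-76,-26,0,0,0],[1,-173,-76,-26,0,0,0]]

```text
time_s: 12.68
position: [0.4478, -0.2681, 0.052]
tool_rot: [[0.915, -0.0, 0.404], [-0.404, 0.0, 0.915], [-0.0, -1.0, 0.0]]
ft_force: [1.3, 0.5, -2.0]
grip_width: 0.0343
```

```bash
python3 - <<'E'
from h import *
d=snap('wrist','w9');s=env.observe(); print(s['time_s'],s['position'],s['ft_force'],s['grip_width'])
E
```

```text
12.7333 [ 0.44783999 -0.2682525   0.05237826] [-0.11325329  0.17580133 -1.7900596 ] 0.03424880746836088
```

View pics/w9.png

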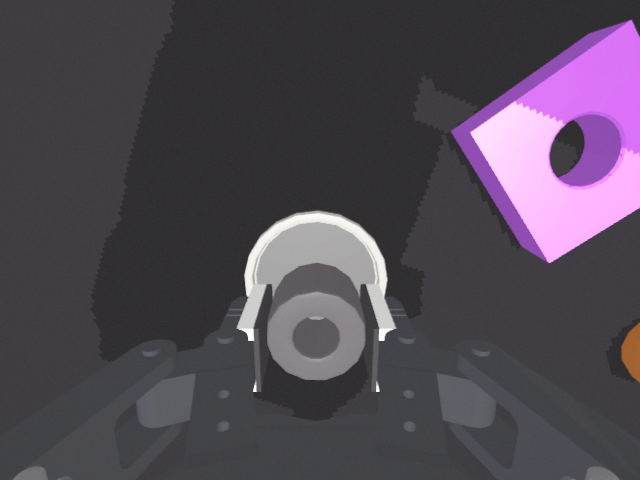

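Request:
carry_out:
  targets:
    - [[1,0,0,-5,0,0,0],[1,0,0,-10,0,0,0],[1,0,0,-14,0,0,0],[1,0,0,-17,0,0,0],[1,0,0,-18.5,0,0,0],[1,0,0,-19.5,0,0,0],[1,0,0,-19.5,0,0,0],[1,0,0,-19.5,0,0,0],[1,0,0,-19.5,0,0,0]]

```text
time_s: 13.48
position: [0.4474, -0.2682, 0.0331]
tool_rot: [[0.915, 0.0, 0.404], [-0.404, -0.0, 0.915], [0.0, -1.0, 0.0]]
ft_force: [-0.7, 2.3, 4.0]
grip_width: 0.0346
```

```bash
python3 - <<'E'
from h import *
d=snap('wrist','w10');s=env.observe(); print(s['time_s'],s['position'],s['ft_force'],s['grip_width'])
crop('w10',220,180,420,380,4,'c9')
E
```

```text
13.5333 [ 0.44747019 -0.26826213  0.0330658 ] [-2.25583604  2.1015386   3.80830478] 0.03430002045443375
```

View pics/c9.png

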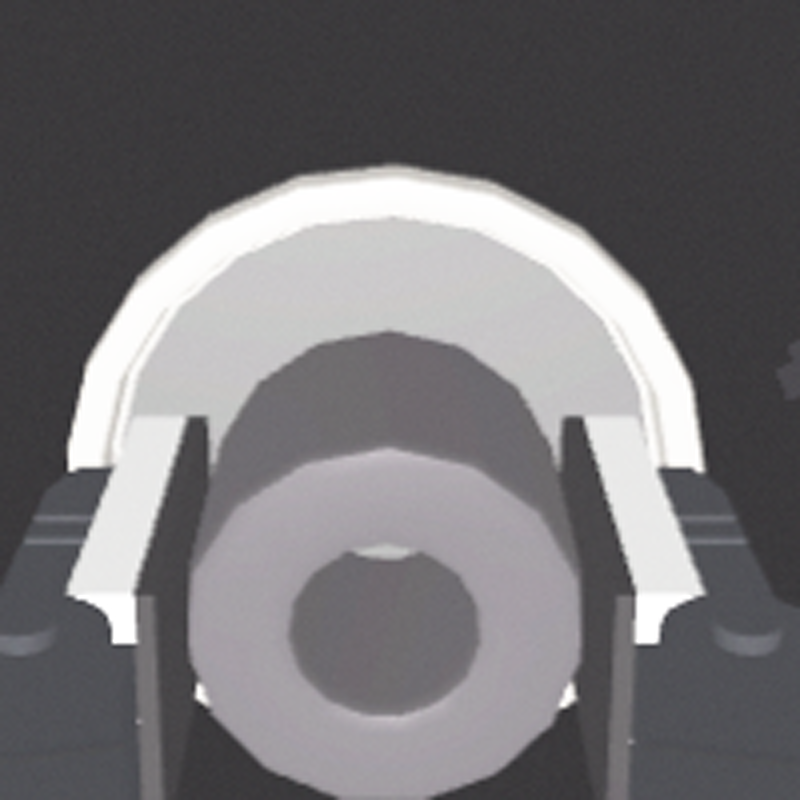

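Contact with the floor shows about 4 N. I'll release.

Request:
carry_out:
  targets:
    - [[0.55,0,0,0,0,0,0],[0.5,0,0,0,0,0,0],[0.45,0,0,0,0,0,0],[0.35,0,0,0,0,0,0],[0.3,0,0,0,0,0,0],[0.3,0,0,0,0,0,0],[0.3,0,0,4,0,0,0],[0.3,0,0,12,0,0,0],[0.3,0,0,25,0,0,0],[0.3,0,0,45,0,0,0],[0.3,0,0,70,0,0,0],[0.3,0,0,90,0,0,0],[0.3,0,0,90,0,0,0]]

```text
time_s: 14.62
position: [0.4487, -0.2694, 0.1272]
tool_rot: [[0.915, 0.005, 0.404], [-0.404, -0.005, 0.915], [0.007, -1.0, -0.003]]
ft_force: [0.0, -0.9, 0.5]
grip_width: 0.0596
```

```bash
python3 - <<'E'
from h import *
d=snap('wrist','w11');s=env.observe(); print(s['time_s'],s['position'],s['ft_force'],s['grip_width'])
crop('w11',220,180,420,380,4,'c10')
E
```

```text
14.6667 [ 0.44814836 -0.26890084  0.12523747] [-0.42579957  0.86817859 -0.53493739] 0.059959090766819406
```

View pics/c10.png

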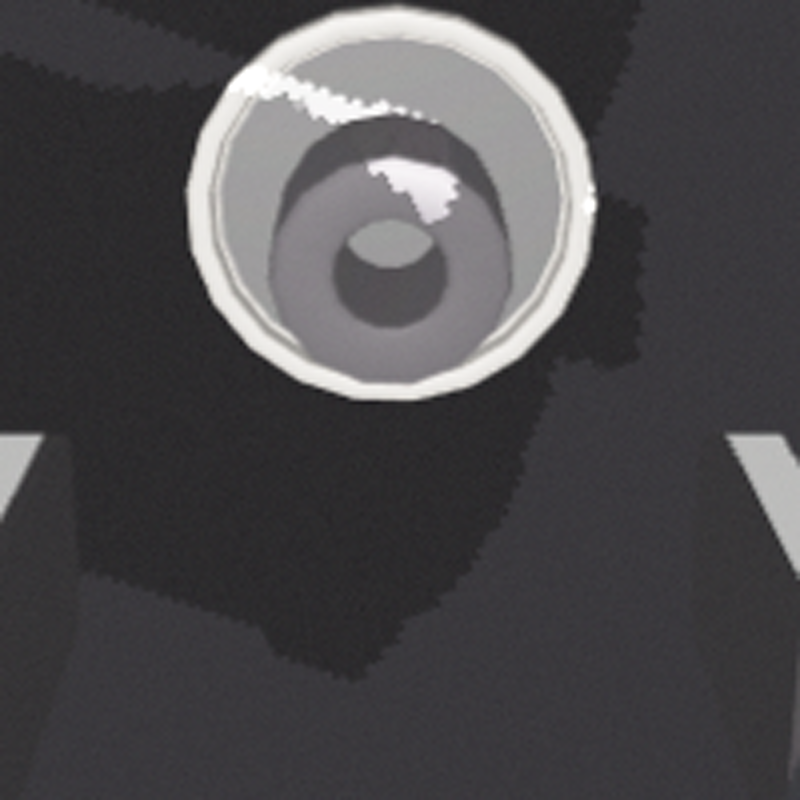

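Request:
carry_out:
  targets:
    - [[0.1,20,9,2,0,0,-5],[0,50,22,2,0,0,-10],[0,80,35,2,0,0,-14],[0,110,48,2,0,0,-14],[0,140,62,2,0,0,-14],[0,160,70,2,0,0,-14],[0,170,75,2,0,0,-14],[0,173,76,2,0,0,-14],[0,173,76,2,0,0,-14],[0,173,76,2,0,0,-14],[0,173,76,2,0,0,-14]]

```text
time_s: 15.58
position: [0.6196, -0.1929, 0.1247]
tool_rot: [[0.789, -0.001, 0.614], [-0.614, 0.0, 0.789], [-0.001, -1.0, -0.0]]
ft_force: [0.3, 0.2, -0.0]
grip_width: 0.0853
```

```bash
python3 - <<'E'
from h import *
d=snap('wrist','w12');s=env.observe(); print(s['time_s'],s['position'],np.degrees(np.arctan2(s['tool_rot'][1][2],s['tool_rot'][0][2])))
crop('w12',240,170,400,330,5,'c11')
E
```

```text
15.6333 [ 0.61971632 -0.19293545  0.12488598] 52.083797725781174
```

View pics/c11.png

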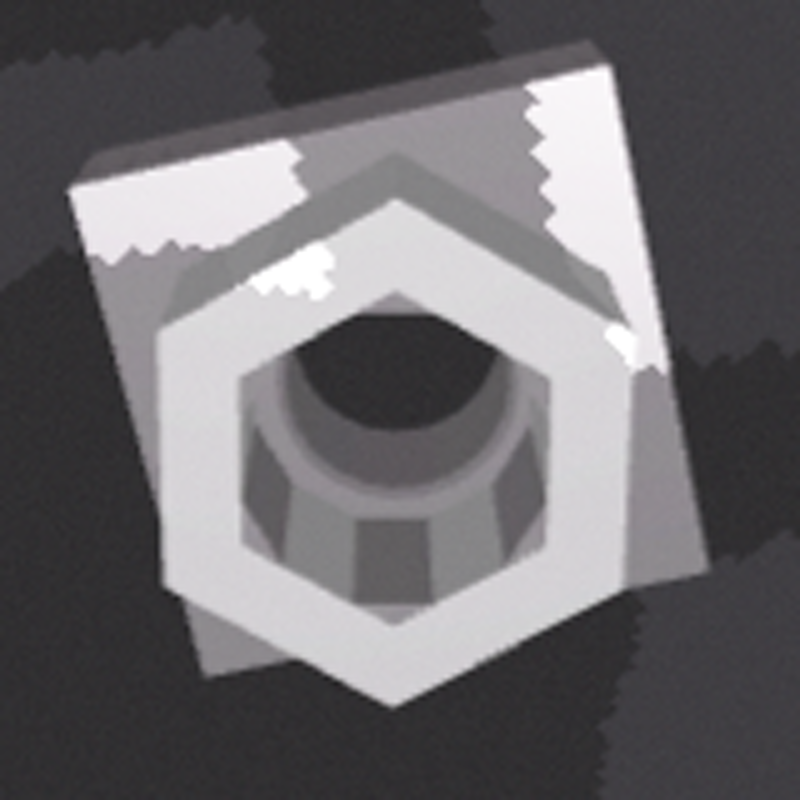

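```bash
python3 - <<'E'
from fit import *
d=load('w12')
poly(d,[(397,198),(628,328),(625,588),(395,707),(163,585),(160,328)],240,170,5,.048,6)
poly(d,[(70,188),(612,65),(708,570),(207,677)],240,170,5,.022,4)
E
```

```text
centre [ 0.6196 -0.1924] R [0.0284 0.0283 0.0289 0.0288 0.0288 0.0285] corner dir 22.0 flat normals [np.float64(-68.0), np.float64(-8.0), np.float64(52.0), np.float64(112.0), np.float64(172.0)]
centre [ 0.6199 -0.1918] R [0.0449 0.045  0.0446 0.0449] corner dir 20.0 flat normals [np.float64(-115.0), np.float64(-25.0), np.float64(65.0), np.float64(155.0), np.float64(245.0)]
```

Request:
carry_out:
  targets:
    - [[0,0,0,-15,0,0,0],[0,0,0,-32,0,0,0],[0,0,0,-48,0,0,0],[0,0,0,-60,0,0,0],[0,0,0,-69,0,0,0],[0,0,0,-74,0,0,0],[0,0,0,-76,0,0,0],[0,0,0,-76,0,0,0],[0,0,0,-76,0,0,0],[0.2,0,0,-76,0,0,0],[0.3,0,0,-76,0,0,0],[0.4,0,0,-76,0,0,0],[0.5,0,0,-76,0,0,0],[1,0,0,-76,0,0,0],[1,0,0,-76,0,0,0],[1,0,0,-76,0,0,0],[1,0,0,-76,0,0,0],[1,0,0,-76,0,0,0]]
  squeeze: 50

```text
time_s: 17.13
position: [0.6208, -0.1924, 0.0495]
tool_rot: [[0.79, 0.001, 0.614], [-0.614, -0.001, 0.79], [0.001, -1.0, 0.0]]
ft_force: [-0.6, 1.9, 5.6]
grip_width: 0.0489
```

```bash
python3 - <<'E'
from h import *
d=snap('wrist','w13');s=env.observe(); print(s['time_s'],s['position'],s['ft_force'],s['grip_width'])
E
```

```text
17.1833 [ 0.62078086 -0.19241953  0.04950387] [-1.61089385  0.34303272  5.85776205] 0.048822564534796345
```

View pics/w13.png

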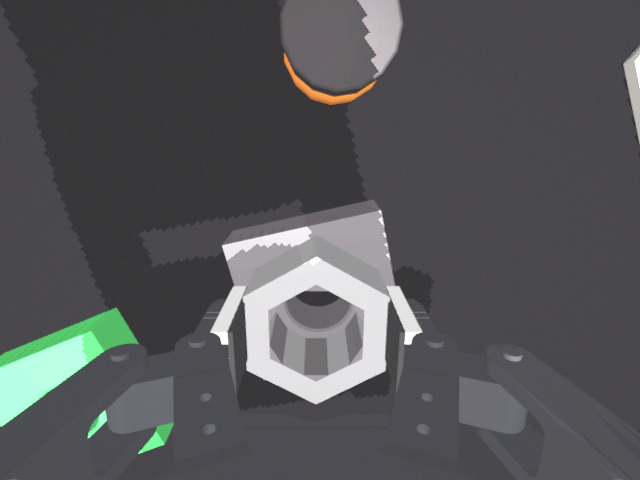

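Request:
carry_out:
  targets:
    - [[1,0,0,3,0,0,0],[1,0,0,8,0,0,0],[1,0,0,18,0,0,0],[1,2,8,30,0,0,0],[1,5,25,40,0,0,0],[1,9,50,42,0,0,0],[1,15,80,42,0,0,0],[1,20,110,42,0,0,0],[1,25,138,38,0,0,0],[1,30,162,30,0,0,0],[1,33,177,20,0,0,0],[1,34,184,10,0,0,0],[1,34,186,5,0,0,0],[1,34,186,2,0,0,0],[1,34,186,0,0,0,0],[1,34,186,0,0,0,0]]

```text
time_s: 18.52
position: [0.6544, -0.0077, 0.0486]
tool_rot: [[0.789, -0.0, 0.615], [-0.615, -0.0, 0.789], [-0.0, -1.0, -0.0]]
ft_force: [-0.7, 0.8, -2.6]
grip_width: 0.0488
```

```bash
python3 - <<'E'
from h import *
d=snap('wrist','w14');s=env.observe(); print(s['time_s'],s['position'],s['ft_force'],s['grip_width'])
E
```

```text
18.5667 [ 0.65454777 -0.00760266  0.0489716 ] [-0.85721792  0.41182202 -2.6255042 ] 0.048848508553082544
```

View pics/w14.png

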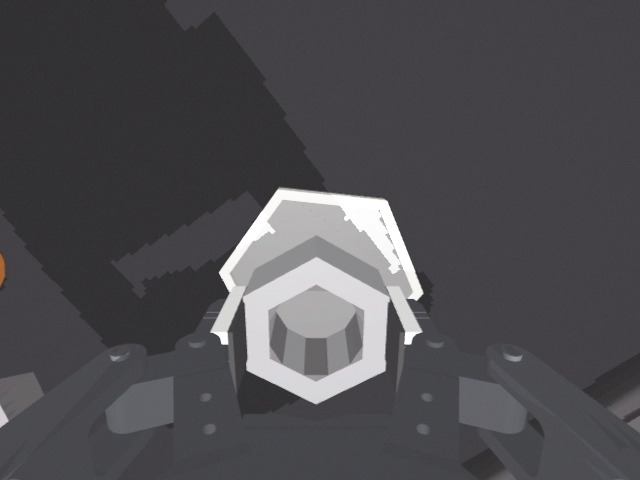

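Request:
carry_out:
  targets:
    - [[1,0,1,-5,0,0,0],[1,0,1,-10,0,0,0],[1,0,1,-14,0,0,0],[1,0,1,-17,0,0,0],[1,0,1,-19,0,0,0],[1,0,1,-19.5,0,0,0],[1,0,1,-19.5,0,0,0],[1,0,1,-19.5,0,0,0],[1,0,1,-19.5,0,0,0]]

```text
time_s: 19.32
position: [0.6545, -0.0053, 0.0296]
tool_rot: [[0.79, 0.0, 0.614], [-0.614, -0.0, 0.79], [0.0, -1.0, -0.0]]
ft_force: [-3.1, 0.0, 1.6]
grip_width: 0.049
```

```bash
python3 - <<'E'
from h import *
d=snap('wrist','w15');s=env.observe(); print(s['time_s'],s['position'],s['ft_force'],s['grip_width'])
crop('w15',190,160,450,420,3,'c12')
E
```

```text
19.3667 [ 0.65447461 -0.00536529  0.02954824] [-2.55032578  0.55433209  2.51157423] 0.04887288470222021
```

View pics/c12.png

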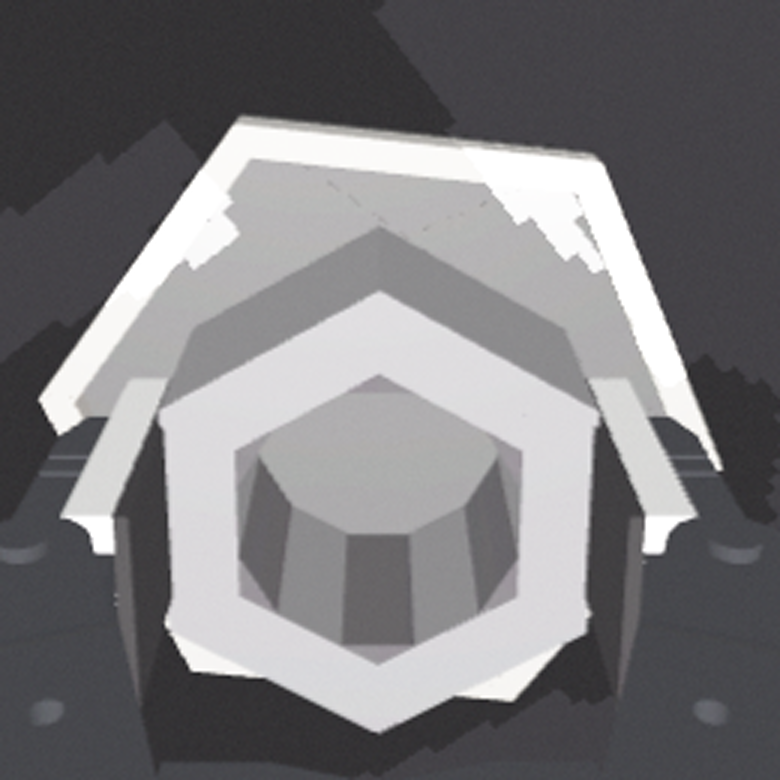

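Request:
carry_out:
  targets:
    - [[0.38,0,0,0,0,0,0],[0.34,0,0,0,0,0,0],[0.3,0,0,0,0,0,0],[0.2,0,0,0,0,0,0],[0.15,0,0,0,0,0,0],[0.1,0,0,0,0,0,0],[0.1,0,0,4,0,0,0],[0.1,0,0,12,0,0,0],[0.1,0,0,25,0,0,0],[0.1,0,0,45,0,0,0],[0.1,0,0,70,0,0,0],[0.1,0,0,80,0,0,0],[0.1,0,0,80,0,0,0]]

```text
time_s: 20.45
position: [0.6557, -0.0055, 0.1126]
tool_rot: [[0.79, 0.006, 0.614], [-0.614, -0.001, 0.79], [0.005, -1.0, 0.003]]
ft_force: [-0.3, 0.5, -0.3]
grip_width: 0.0768
```

```bash
python3 - <<'E'
from h import *
d=snap('wrist','w16');s=env.observe(); print(s['time_s'],s['position'],s['ft_force'],s['grip_width'])
E
```

```text
20.5 [ 0.65482003 -0.00540886  0.11036469] [-0.34379689 -0.22318666 -1.04140073] 0.07702443131719966
```

View pics/w16.png

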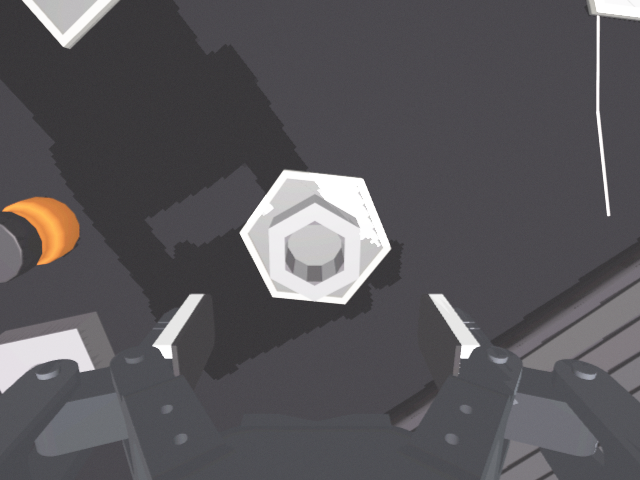

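Request:
carry_out:
  targets:
    - [[0,-4,-20,0,0,0,5],[0,-10,-50,0,0,0,10],[0,-15,-80,0,0,0,13],[0,-20,-110,0,0,0,13],[0,-25,-140,0,0,0,13],[0,-30,-165,0,0,0,13],[0,-33,-180,0,0,0,13],[0,-34,-186,0,0,0,13],[0,-34,-186,0,0,0,13],[0,-34,-186,0,0,0,13],[0,-34,-186,0,0,0,13]]

```text
time_s: 21.42
position: [0.6207, -0.1898, 0.1091]
tool_rot: [[0.908, -0.0, 0.419], [-0.419, 0.001, 0.908], [-0.001, -1.0, 0.0]]
ft_force: [0.6, -0.5, 0.2]
grip_width: 0.0855
```

```bash
python3 - <<'E'
from h import *
d=snap('wrist','w17');s=env.observe(); print(s['time_s'],s['position'],np.degrees(np.arctan2(s['tool_rot'][1][2],s['tool_rot'][0][2])))
crop('w17',230,150,410,330,4,'c13')
E
```

```text
21.4667 [ 0.62077974 -0.1898065   0.10920269] 65.23934295812128
```

View pics/c13.png

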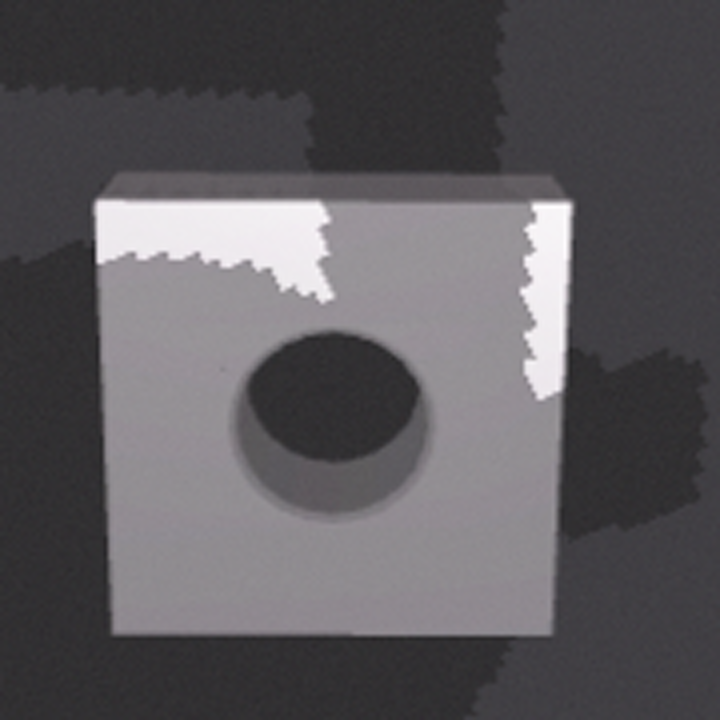

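View pics/w17.png

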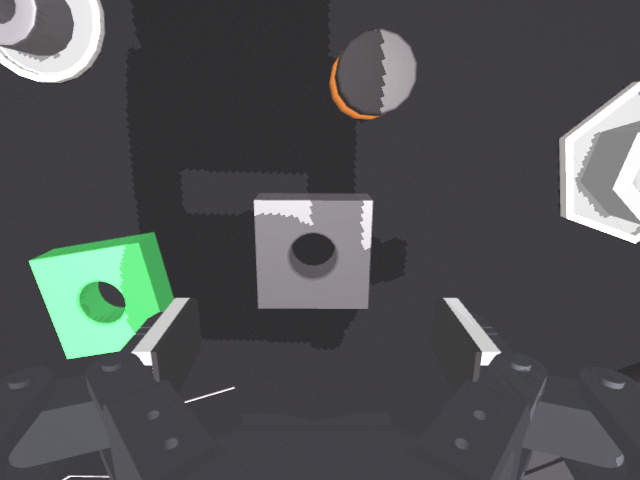

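Request:
carry_out:
  targets:
    - [[0,-1,-2,-15,0,0,0],[0,-1,-2,-32,0,0,0],[0,-1,-2,-48,0,0,0],[0,-1,-2,-60,0,0,0],[0,-1,-2,-68,0,0,0],[0,-1,-2,-75,0,0,0],[0,-1,-2,-80,0,0,0],[0,-1,-2,-84,0,0,0],[0,-1,-2,-86,0,0,0],[0,-1,-2,-86,0,0,0],[0,-1,-2,-86,0,0,0],[0,-1,-2,-86,0,0,0]]

```text
time_s: 22.47
position: [0.6197, -0.1935, 0.0238]
tool_rot: [[0.907, 0.001, 0.42], [-0.42, -0.0, 0.907], [0.001, -1.0, -0.0]]
ft_force: [0.7, -0.0, 0.3]
grip_width: 0.0854
```

```bash
python3 - <<'E'
from h import *
d=snap('wrist','w18');s=env.observe(); print(s['time_s'],s['position'],s['ft_force'])
E
```

```text
22.5167 [ 0.61965244 -0.19348483  0.02376233] [-0.16001003  0.08391729 -0.19740947]
```

View pics/w18.png

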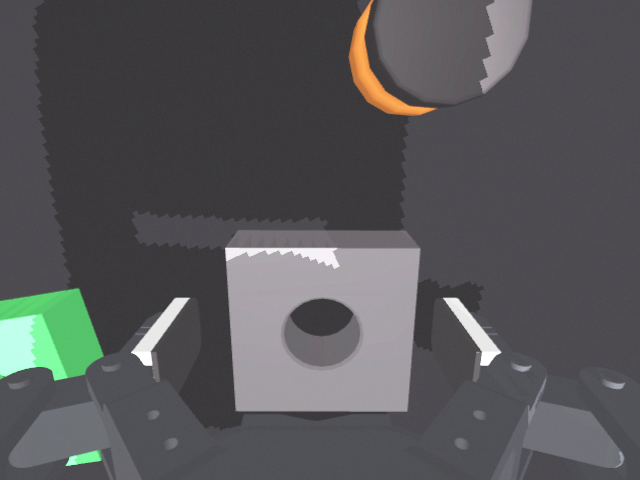

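Request:
carry_out:
  targets:
    - [[0.1,0,0,0,0,0,0],[0.15,0,0,0,0,0,0],[0.2,0,0,0,0,0,0],[0.3,0,0,0,0,0,0],[1,0,0,0,0,0,0],[1,0,0,0,0,0,0],[1,0,0,0,0,0,0],[1,0,0,0,0,0,0],[1,0,0,0,0,0,0]]
  squeeze: 80

```text
time_s: 23.27
position: [0.6198, -0.1932, 0.0242]
tool_rot: [[0.907, 0.001, 0.42], [-0.42, -0.0, 0.907], [0.001, -1.0, 0.0]]
ft_force: [-0.7, 1.8, 6.3]
grip_width: 0.0622
```

```bash
python3 - <<'E'
from h import *
d=snap('wrist','w19');s=env.observe(); print(s['time_s'],s['position'],s['ft_force'],s['grip_width'])
E
```

```text
23.3167 [ 0.61977258 -0.19324313  0.02421709] [-1.14287652  1.23242077  6.60232127] 0.06210168595394694
```

View pics/w19.png

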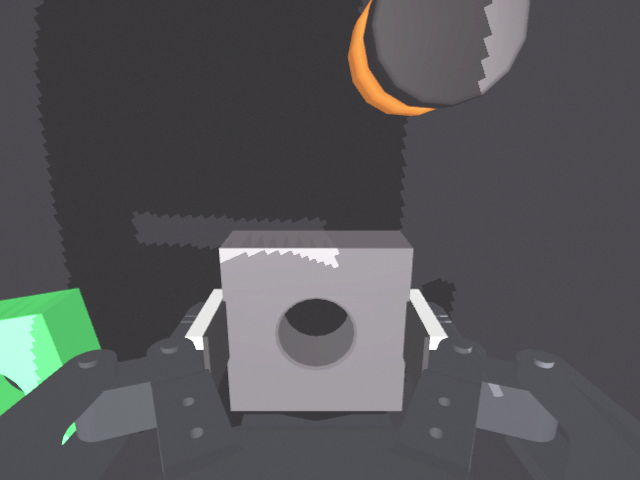

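Request:
carry_out:
  targets:
    - [[1,0,0,3,0,0,0],[1,0,0,8,0,0,0],[1,0,0,18,0,0,0],[1,0,0,35,0,0,0],[1,0,0,60,0,0,0],[1,0,0,85,0,0,0],[1,0,0,105,0,0,0],[1,-5,5,115,0,0,3],[1,-18,20,118,0,0,8],[1,-38,42,120,0,0,13],[1,-60,66,120,0,0,18],[1,-82,90,120,0,0,23],[1,-104,114,120,0,0,25],[1,-126,138,120,0,0,25],[1,-146,160,120,0,0,25],[1,-162,177,120,0,0,25],[1,-173,189,115,0,0,25],[1,-178,194,105,0,0,25],[1,-178,194,95,0,0,25],[1,-178,194,90,0,0,25]]

```text
time_s: 24.98
position: [0.4409, 0.001, 0.1132]
tool_rot: [[1.0, -0.0, -0.003], [0.003, 0.0, 1.0], [-0.0, -1.0, 0.0]]
ft_force: [0.2, -1.2, -4.5]
grip_width: 0.0621
```

```bash
python3 - <<'E'
from h import *
d=snap('wrist','w20');d=snap('side','s20');s=env.observe(); print(s['time_s'],s['position'],s['ft_force'],s['grip_width'],np.degrees(np.arctan2(s['tool_rot'][1][2],s['tool_rot'][0][2])))
E
```

```text
25.0833 [0.44140273 0.00058486 0.11320007] [ 0.21243568 -0.49507493 -4.27646935] 0.06198105261073404 90.13679084554413
```

View pics/w20.png

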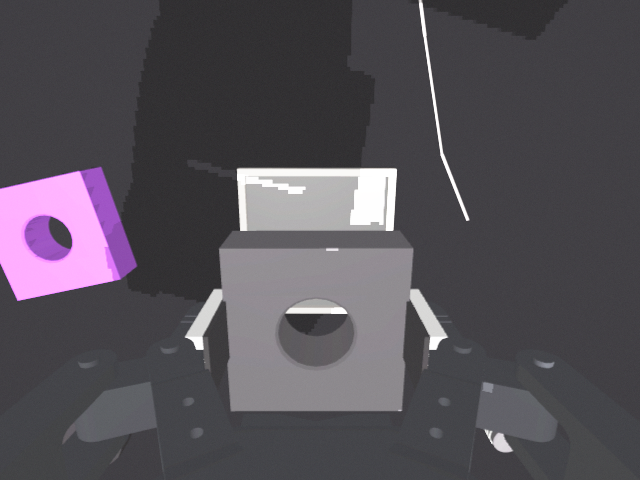

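View pics/s20.png

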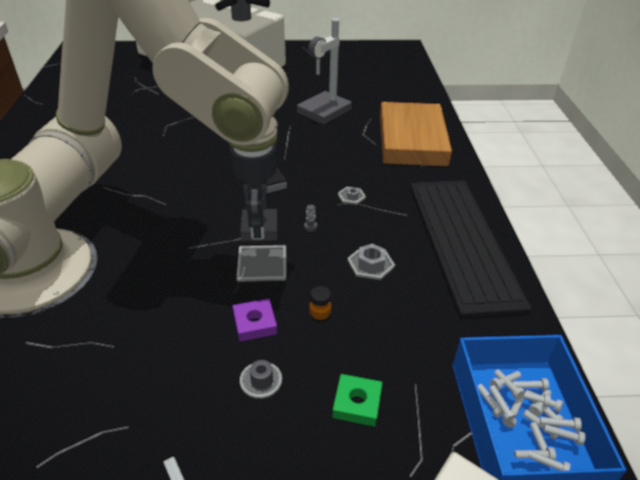

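```bash
python3 - <<'E'
from h import *
d=load('w20')
for p in [(238,169),(396,169)]: print(back(d,p,.006))
E
```

```text
[ 0.39513823 -0.04355082  0.006     ]
[0.39486048 0.0470073  0.006     ]
```

Request:
carry_out:
  targets:
    - [[1,0,1,-12,0,0,0],[1,0,1,-28,0,0,0],[1,0,1,-44,0,0,0],[1,0,1,-57,0,0,0],[1,0,1,-66,0,0,0],[1,0,1,-73,0,0,0],[1,0,1,-78,0,0,0],[1,0,1,-80,0,0,0],[1,0,1,-80,0,0,0],[1,0,1,-80,0,0,0]]

```text
time_s: 25.92
position: [0.4418, 0.0016, 0.0337]
tool_rot: [[1.0, 0.001, -0.002], [0.002, -0.0, 1.0], [0.001, -1.0, -0.0]]
ft_force: [0.1, -0.0, -3.2]
grip_width: 0.0623
```

```bash
python3 - <<'E'
from h import *
d=snap('wrist','w21');s=env.observe(); print(s['time_s'],s['position'],s['ft_force'],s['grip_width'])
E
```

```text
25.9667 [0.4418228  0.00155159 0.03378644] [ 0.11374788  0.0054153  -4.8397728 ] 0.0620645963307928
```

View pics/w21.png

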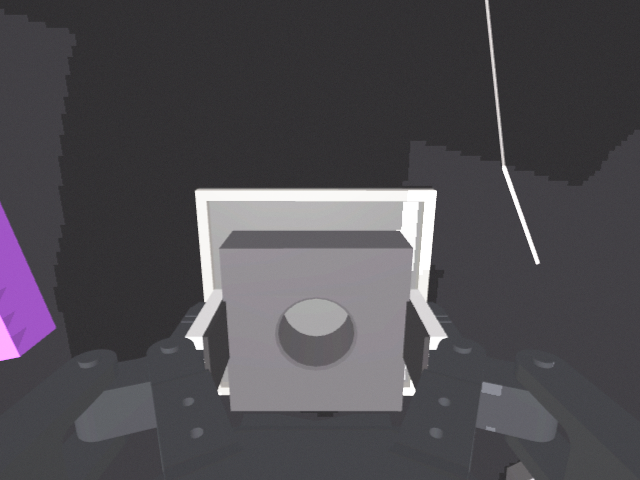

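Request:
carry_out:
  targets:
    - [[1,0,0,-3,0,0,0],[1,0,0,-5,0,0,0],[1,0,0,-6.5,0,0,0],[1,0,0,-7.5,0,0,0],[1,0,0,-7.5,0,0,0],[1,0,0,-7.5,0,0,0],[1,0,0,-7.5,0,0,0]]

```text
time_s: 26.55
position: [0.4415, 0.0017, 0.0262]
tool_rot: [[1.0, 0.0, -0.003], [0.003, -0.0, 1.0], [0.0, -1.0, -0.0]]
ft_force: [-2.4, -0.1, 5.9]
grip_width: 0.0621
```

```bash
python3 - <<'E'
from h import *
d=snap('wrist','w22');s=env.observe(); print(s['time_s'],s['position'],s['ft_force'],s['grip_width'])
E
```

```text
26.6 [0.44145955 0.00165145 0.02618627] [-2.6318572   1.00853397  6.36165657] 0.06201243080751495
```

View pics/w22.png

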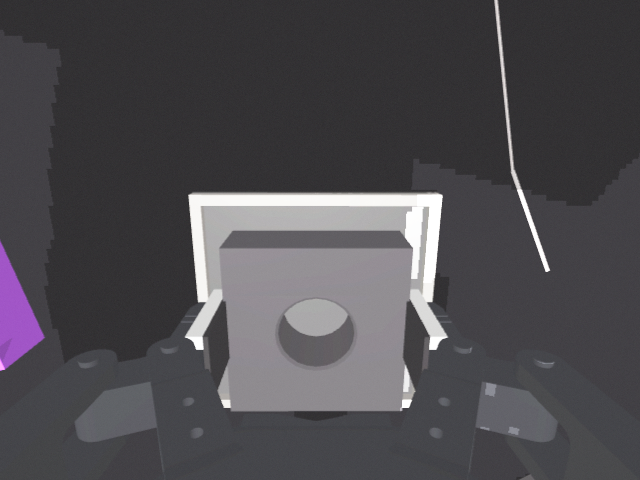

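The plate is in contact with the tray floor at about 6 N. I'll release and rise straight up.

Request:
carry_out:
  targets:
    - [[0.22,0,0,0,0,0,0],[0.18,0,0,0,0,0,0],[0.12,0,0,0,0,0,0],[0.06,0,0,0,0,0,0],[0,0,0,0,0,0,0],[0,0,0,0,0,0,0],[0,0,0,0,0,0,0],[0,0,0,4,0,0,0],[0,0,0,10,0,0,0],[0,0,0,20,0,0,0],[0,0,0,40,0,0,0],[0,0,0,65,0,0,0],[0,0,0,95,0,0,0],[0,0,0,130,0,0,0],[0,0,0,160,0,0,0],[0,0,0,180,0,0,0],[0,0,0,180,0,0,0],[0,0,0,180,0,0,0]]

```text
time_s: 28.1
position: [0.4415, 0.0017, 0.2069]
tool_rot: [[1.0, 0.003, -0.002], [0.002, -0.001, 1.0], [0.003, -1.0, -0.001]]
ft_force: [-0.4, 0.3, -0.7]
grip_width: 0.0856
```

```bash
python3 - <<'E'
from h import *
d=snap('wrist','w23');d=snap('side','s23');s=env.observe(); print(s['time_s'],s['position'],s['ft_force'],s['grip_width'])
E
```

```text
28.2 [0.44092518 0.00177635 0.20519953] [-0.3675768   0.38232848  0.14947142] 0.0853266863902321
```

View pics/w23.png

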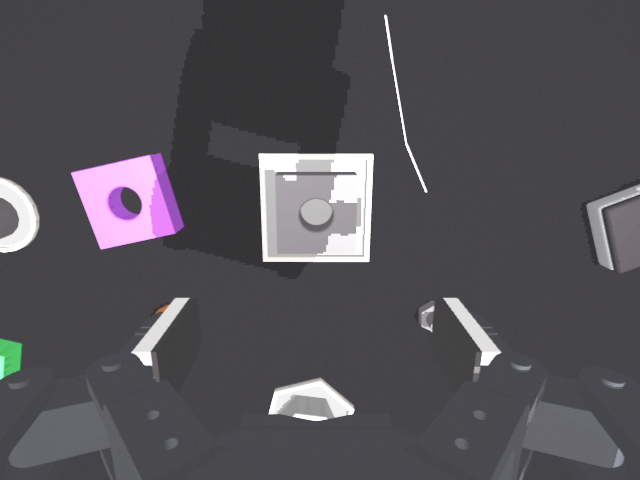

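View pics/s23.png

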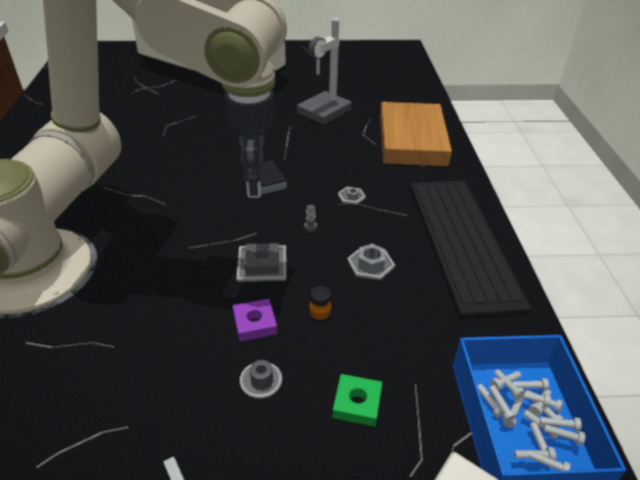

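The four pieces lie in their trays. The bolt (311,217) and the jar (320,303) are where they started, and the gripper is empty and clear.

```bash
python3 - <<'E'
from h import *
a=cv2.imread('pics/side0.png').astype(int);b=cv2.imread('pics/s23.png').astype(int)
for n,(x,y) in {'bolt':(311,217),'jar':(320,303)}.items():
    print(n,abs(a[y-20:y+20,x-14:x+14]-b[y-20:y+20,x-14:x+14]).mean())
env.close_job()
E
```

```text
bolt 1.2008928571428572
jar 1.2973214285714285
the job is handed in; nothing more can be done
```

I took the pile apart from the top and set the small nut, spacer, large nut and square plate each in its own tray. I turned the plate about 25° so it matched its tray. The job was handed in at about 28 s of the 96 s allowed, but handing in gives no verdict.

- **Placing:** Each piece was lowered slowly before I let go. The wrist force showed light floor contact for the spacer, large nut and plate, at about 2.5–6 N. For the small nut I took no force reading at the floor. I lowered it the last 1.5 mm and released it, and the next picture showed it lying in its tray.
- **Last pictures:** All four pieces are inside their rims and look flat, and the gripper is open and well clear at about 0.2 m height. I judged their centring and flatness by eye, not with a final measurement.
- **Bystanders:** The side-camera areas around the bolt and jar match the first picture to within image noise, so neither moved. The green and purple look-alike plates were not touched.
- **Disagreement:** The cameras differed by about 2–3 mm on positions. I averaged them, which is well within the 15 mm tolerance.

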